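# Shut and bolt the bench stock box

## Task

Close up the wooden stock box on the jeweller's bench: push its open lid fully shut with the fingertips, and only then push the small brass bolt by its knob all the way across, over the lid, so that the lid is locked. Push gently and do not grip, pinch or lift anything; leave the box standing where it is and do not disturb the other things on the bench.

Things in the scene. Friction and masses are not known exactly. Their poses are not given: they have to be found in the camera images.
- stock_box: Loose hardwood box, 1.2 to 1.8 kg, held on the bench by friction only. Walls 160 (its x) x 220 (y) x 75 mm high, 10 mm thick. Origin: centre of the walls' underside; z up. Its +x side has the lid hinge and faces the robot (yaw near pi); its -x side has the bolt block, 74 mm wide, 85 mm high, reaching to x = -142 mm, with two 6 mm high guides beside the bolt. Small metal pieces lie inside.
- lid (a joint): Lid angle in rad: 0 fully shut, grows as it opens (1.57 would be upright); starts between 0.85 and 1.25. The lid is a flat wooden plate 160 x 220 x 8 mm, 0.25 kg. The hinge has friction: the lid stays at any angle it is left at; 1 to 3 N at its free edge push it shut.
- lid_hinge (a point): Point on the hinge line, mid-width, at the bottom face of the lid plate: 80 mm along the box's +x from its origin, 75.5 mm above the underside of the box. The hinge line runs along the box's y.
- lid_edge (a point): Middle of the lid's free edge, on its upper (outer) face, 160 mm from the hinge; lies 83.5 mm above the bench when shut.
- bolt (a joint): Bolt travel in m along the box's +x (towards the hinge): 0 drawn back, 0.034 fully home at the end stop, overlapping the lid by 22 mm; starts at 0 to 0.005. Friction about 2 N, no spring: it stays where left. A flat brass bar 45 x 16 x 5 mm on the bolt block, its top 90.5 mm above the bench, passing 2 mm above the shut lid; it must not cross the lid's edge before the lid is down.
- bolt_knob (a point): Top centre of the upright round brass knob on the bolt, 14 mm in diameter, 26 mm tall above the bar, top 116.5 mm above the bench. Moves with the bolt; at travel 0 it lies at x = -118 mm, y = 0 in the box's frame.
- jar: Bystander: amber glass jar, 56 mm in diameter, 75 mm tall, beside the box. Origin at the centre of its underside.
- pliers: Bystander: pliers lying flat, about 175 mm long along their x, 12 mm high, beside the box on the other side. Origin on the bench under their middle.
- firebrick: Bystander: grey soldering brick 65 x 120 x 30 mm, lying beyond the bolt. Origin at the centre of its underside.
- dish: Bystander: white round dish, 90 mm in diameter, 35 mm high. Origin at the centre of its underside.
- hammer: Bystander: small hammer lying along its x, 220 mm long. Origin on the bench under its middle.
- brush: Bystander: bench brush lying along its x, 160 mm long. Origin on the bench under its middle.

How it is judged:
By the outcome, as a careful person would: the job done as asked, in the order asked, and still so for the second after the job is handed in, with the robot touching nothing.
It also fails if it takes over 45 s, if anything falls off the work surface, if the arm or the gripper's body presses on something with over 40 N, if the wrist force passes 120 N, or if a joint passes its speed limit or range.

## Robot

A 6-joint arm with a two-finger parallel gripper is mounted at the origin on the work surface. World frame = base frame: x ahead of the robot, y to its left, z up, the work surface at z = 0. Lengths are in m, angles in rad, forces in N, time in s.
With the tool pointing down it reaches from about 0.275 to 0.85 m from the base axis. Payload 19 kg.
Tool frame: the origin (TCP) lies at the very end of the fingers, on their centre line; the grasp point (between the pads) lies 19 mm behind it; z points along the fingers, y is the line along which they close (so a half turn about z gives the same grasp; the last joint's range is limited). The gripper opens to 85 mm and grips with 20 to 120 N. Pads are 22 mm wide; open, the fingers measure 114 mm over their backs; the gripper's body (76 mm by 85 mm) begins 54 mm behind the grasp point. The pads swing forward as they close: fully open they stand 13 mm farther back than shut.
Start: joints at [-1.386, 0.15, 1.437, -0, 1.554, -0.134], TCP at [0.18, -0.546, 0.196] pointing down, gripper open.
Joint ranges: [-2.8, 2.8], [-0.68, 2.1], [0.12, 2.68], [-1.39, 4.53], [0.16, 2.79], [-2.81, 2.81]. Speed limits (rad/s): [1.89, 1.89, 2.22, 3.01, 3.01, 3.01].

## Interface

Orientations are given as a 3x3 rotation matrix whose columns are the frame's x, y, z axes.
In Python, from bench import sense, capture, calibration, close_job gives the robot as it stands.
- The arm moves only by the tool carry_out, never from a script. Its argument "commands" is a list of rows, each a list of 7 numbers: the turn, a rotation vector about the world's x, y, z in degrees, then the shift along the world's x, y, z in m, then the finger opening in m, from 0 to 0.0854. A call has 1 to 5 rows; each row shifts and turns the commanded pose from where the row before left it; what a row does not reach is not made up. A row lasts 1/8 s, in which the tool goes at most 62.5 mm and 10.7 degrees, less where a joint would pass 70% of its speed; a pose out of reach is approached as far as the arm can. A call is refused whole if a number of a shift passes 0.0625 or a number of a turn 10.7, either way. A call with a gripper value outside its range is refused whole. The fingers move at their own pace and stop on an object; "newtons" is the grip in N (left out, the last holds). Time passes only in rows, so rows that do not move let the fingers close. It gives the time, the measured TCP pose, the force, the opening and the grip force at its end, in the units of the state.
- sense(): the state, without advancing time (a new reading comes with each control period).
- capture(name): name is "scene" or "side" or "wrist"; returns the picture (420x560x3 uint8, blue, green, red); there is no depth.
- calibration(name): a dict with "fx", "fy", "cx", "cy" (pixels), "k1" (the pictures are not rectified: a ray, as slopes to the right and down, at radius r is drawn at 1 + k1 r^2 times it, then the intrinsics apply), "rvec" (rotation vector, rad) and "tvec" (3), from world to camera coordinates, as OpenCV has them. Camera axes: x right, y down, z forward; pixel columns grow to the right and rows downward; lengths in m; the calibration is good to about 2 mm. A picture is of the moment at which its call begins: read the wrist's pose just before it. calibration takes no time and is no camera call; for the wrist camera it gives the pose at the moment of the call.
- close_job(): hands the job in; it is judged then, once.
The state is a dict: "time": time; "q": joint angles; "qd": joint speeds; "tau": joint torques, N m; "ee_pos": TCP position; "ee_rot": TCP orientation; "wrist_force": force on the tool from outside, world axes, zero at the start; "torque": the same for the moment, N m; "opening": opening from 0.0 (shut) to 1.0 (fully open); "finger_force": force on a finger pad.
Only numpy, scipy, OpenCV 4.12 (cv2) and the standard library are available. Lean on these libraries where they do the work, as an engineer would, in place of code of your own. Each camera call takes 0.05 s, during which the arm holds its last target. There are 200 camera calls.

## Working session

There is one attempt and no reset: what is moved stays moved. The work goes in short steps, Python scripts to look and compute and a tool call to move; the robot and the scene stay as the last step left them, time stands still between calls to the robot, and variables do not carry over. Pictures are saved under pics/ and viewed, at most 10 in all, crops included, and the job is handed in when it is done.

Besides the shell and the picture viewer there is one more tool, called as name(argument=value, ...) on one line, values as JSON. carry_out: Moves the arm, as the interface text tells. Its arguments: {"type":"object","properties":{"commands":{"type":"array"},"newtons":{"type":"number"}},"required":["commands"]}

```bash
mkdir -p pics
python3 - <<'E'
from bench import *
import cv2
for n in ("scene","side"):
    cv2.imwrite(f"pics/{n}0.png",capture(n)); print(n,calibration(n))
s=sense();print(s["time"],s["ee_pos"],s["ee_rot"],s["wrist_force"],s["opening"])
E
```

```text
scene {'fx': 437.5449739887154, 'fy': 437.5449739887154, 'cx': 287.7354048085247, 'cy': 206.75297685644964, 'k1': -0.060674806446299516, 'rvec': array([ 1.9800028 ,  1.45750055, -0.56253624]), 'tvec': array([-0.15637527, -0.31806764,  1.6670431 ])}
side {'fx': 402.1275659146922, 'fy': 402.1275659146922, 'cx': 275.2803284750689, 'cy': 210.24043783187813, 'k1': -0.11365975706661259, 'rvec': array([ 0.6579677 , -2.707701  ,  1.00065032]), 'tvec': array([0.47188978, 0.25680766, 1.16164683])}
0.1 [ 0.18015712 -0.5457794   0.19507121] [[ 9.49619373e-01  3.13405519e-01 -1.63404086e-04]
 [ 3.13405512e-01 -9.49618804e-01  1.05453348e-03]
 [ 1.75325019e-04 -1.05261716e-03 -9.99999431e-01]] [-0.78603221  0.56311501 -0.84987587] 0.999779941501729
```

View pics/scene0.png

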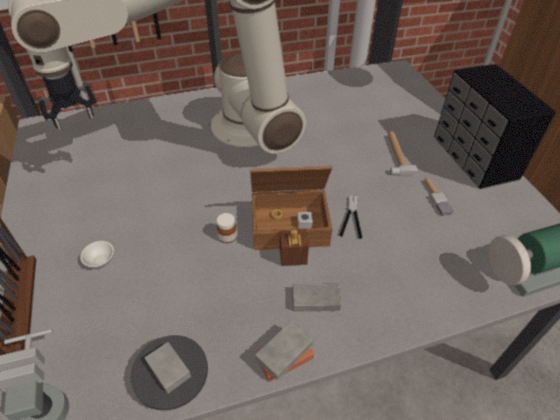

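View pics/side0.png

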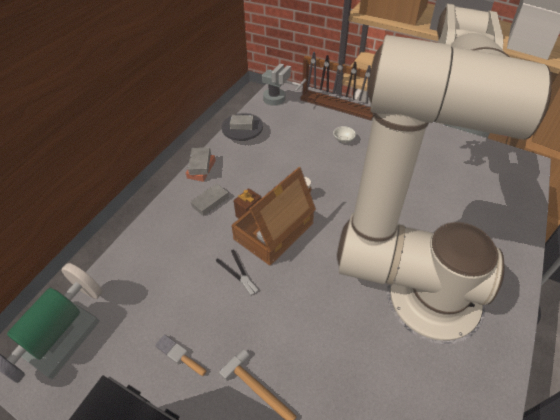

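The scene view shows the box near (290,218) with its lid open towards the robot and the knob near (294,238). The jar is at (227,228) and the pliers at (352,217). In the side view the box is near (275,225). I'll enlarge both views to get exact pixel positions.

```bash
cat > h.py <<'E'
import numpy as np, cv2
from bench import *
def cam(n):
    c=calibration(n); R,_=cv2.Rodrigues(np.array(c["rvec"])); t=np.array(c["tvec"])
    K=np.array([[c["fx"],0,c["cx"]],[0,c["fy"],c["cy"]],[0,0,1.]]); D=np.array([c["k1"],0,0,0.])
    return R,t,K,D
def ray(n,uv):
    R,t,K,D=cam(n); p=cv2.undistortPoints(np.array([[uv]],float),K,D)[0,0]
    d=R.T@np.array([p[0],p[1],1]); return -R.T@t, d/np.linalg.norm(d)
def onz(n,uv,z):
    o,d=ray(n,uv); return o+d*(z-o[2])/d[2]
def proj(n,P):
    R,t,K,D=cam(n); return cv2.projectPoints(np.array(P,float).reshape(-1,1,3),cv2.Rodrigues(R)[0],t,K,D)[0][:,0]
def tri(a,ua,b,ub):
    o1,d1=ray(a,ua);o2,d2=ray(b,ub)
    s=np.linalg.lstsq(np.c_[d1,-d2],o2-o1,rcond=None)[0]
    p,q=o1+s[0]*d1,o2+s[1]*d2; return (p+q)/2,np.linalg.norm(p-q)
E
python3 - <<'E'
import cv2,numpy as np
def crop(f,x,y,w,h,k):
    i=cv2.imread(f)[y:y+h,x:x+w]; i=cv2.resize(i,None,fx=k,fy=k,interpolation=cv2.INTER_CUBIC)
    for a in range(-x%20,w,20): cv2.putText(i,str(x+a),(a*k,8),0,.33,(0,255,0),1); cv2.line(i,(a*k,10),(a*k,16),(0,255,0),1)
    for a in range(-y%20,h,20): cv2.putText(i,str(y+a),(0,a*k),0,.33,(0,255,0),1)
    return i
cv2.imwrite("pics/c1.png",crop("pics/scene0.png",210,160,160,115,5))
cv2.imwrite("pics/c2.png",crop("pics/side0.png",180,165,150,110,5))
E
```

```text
(no output)
```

View pics/c1.png

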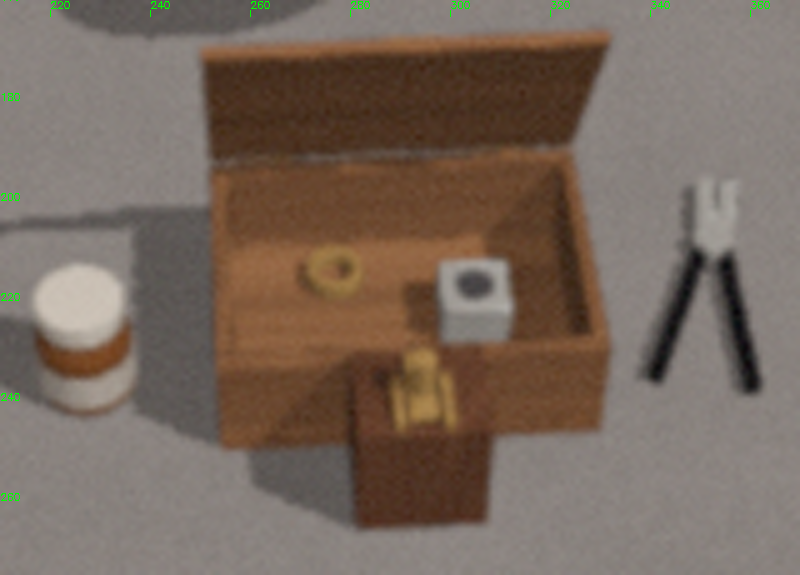

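View pics/c2.png

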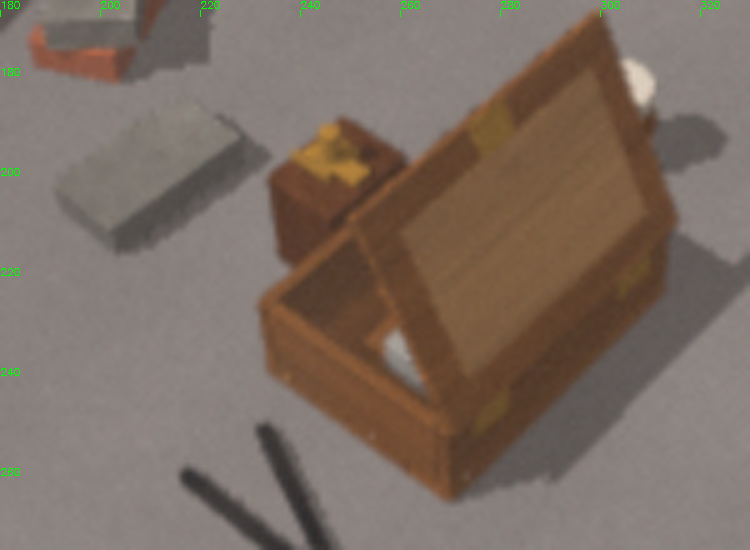

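Scene crop, full-image pixels:
- Far wall top corners (253.6,232.4) and (331.2,229)
- Far wall bottom corners (254.4,249.4) and (330.2,246)
- Knob top (294.2,230.4)
- Lid edge (250.2,170) to (331.8,167)
- Block foot (281.4,265.6) and (307,264.4)

Side crop:
- Lid free corners (250,208.6) and (300.4,167.4)
- Hinge corners (269,250) and (315.6,208.6)
- Knob near (245.6,191)

```bash
python3 - <<'E'
from h import *
np.set_printoptions(precision=4,suppress=True)
A,B=onz("scene",(253.6,232.4),.075),onz("scene",(331.2,229),.075)
a,b=onz("scene",(254.4,249.4),0),onz("scene",(330.2,246),0)
c,d=onz("scene",(281.4,265.6),0),onz("scene",(307,264.4),0)
for p,q in ((A,B),(a,b),(c,d)): print(p,q,np.linalg.norm(p-q),"yaw dir",np.arctan2(*(q-p)[:2]))
print("knob z",onz("scene",(294.2,230.4),.1165), tri("scene",(294.2,230.4),"side",(245.6,191)))
L,R=(tri("scene",(331.8,167),"side",(250,208.6)),tri("scene",(250.2,170),"side",(300.4,167.4)))
print("lid",L,R,np.linalg.norm(L[0]-R[0]))
print("side hinge top z.08",onz("side",(269,250),.08),onz("side",(315.6,208.6),.08))
print("box foot side near",onz("side",(180+450/5,165+500/5),0))
# yaw estimate from A,B,a,b,c,d
u=(B-A)+(b-a); u[2]=0; u/=np.linalg.norm(u)      # box -y dir?  world +y
x=np.array([-u[1],u[0],0]) # points to -x world = box +x
O=((A+B+a+b)/4); O[2]=0; O=O+x*.08; O2=(c+d)/2+x*.142
print("x axis",x,"O",O,O2)
E
ls
```

```text
[ 0.5966 -0.1255  0.075 ] [0.6467 0.0826 0.075 ] 0.21405588108586354 yaw dir 0.23633568304791744
[ 0.5965 -0.1262  0.    ] [0.648  0.0862 0.    ] 0.21855915484288616 yaw dir 0.23813621405847044
[ 0.6732 -0.069   0.    ] [0.69   0.0003 0.    ] 0.07137452828484606 yaw dir 0.23875529740230644
knob z [ 0.6552 -0.0292  0.1165] (array([ 0.6541, -0.029 ,  0.1153]), np.float64(0.00021963409913244506))
lid (array([0.5535, 0.1061, 0.2187]), np.float64(0.0027845417905044984)) (array([ 0.5007, -0.1061,  0.2175]), np.float64(0.00441969735184027)) 0.2186177521216877
side hinge top z.08 [0.4898 0.1193 0.08  ] [ 0.433  -0.0912  0.08  ]
box foot side near [0.4888 0.1194 0.    ]
x axis [-0.972  0.235  0.   ] O [ 0.5442 -0.0019  0.    ] [ 0.5436 -0.001   0.    ]
h.py
pics
```

The measurements agree with the given sizes: walls 218 mm, block 71 mm and lid 219 mm wide, knob at z 0.115. The box origin is about (0.544, -0.0015). The box's −x axis is f = (0.972, -0.237), the lid angle is about 1.10 and bolt travel is about 3 mm. Next I shut the fingers and travel high towards the robot side of the lid.

carry_out(commands=[[0,0,-10.6,0.01,0.02,0.03,0],[0,0,-10.6,0.02,0.04,0.03,0],[0,0,-10.6,0.027,0.05,0.01,0],[0,0,0,0.027,0.05,0,0],[0,0,0,0.027,0.05,0,0]], newtons=20)

```text
time: 0.72
ee_pos: [0.2915, -0.3346, 0.2654]
ee_rot: [[0.972, -0.233, 0.0], [-0.233, -0.972, 0.0], [0.0, -0.0, -1.0]]
wrist_force: [0.5, -0.6, 0.5]
opening: 0.001
finger_force: 0.0
```

carry_out(commands=[[0,0,0,0.027,0.05,0,0],[0,0,0,0.027,0.05,0,0],[0,0,0,0.027,0.05,0,0],[0,0,0,0.027,0.05,0,0],[0,0,0,0.027,0.05,0,0]])

```text
time: 1.35
ee_pos: [0.4265, -0.0845, 0.2655]
ee_rot: [[0.973, -0.233, 0.0], [-0.233, -0.973, -0.0], [0.0, -0.0, -1.0]]
wrist_force: [0.6, -0.7, 0.1]
opening: 0.001
finger_force: 0.0
```

carry_out(commands=[[0,0,0,0.02,0.05,0,0],[0,0,0,0.025,0.049,0,0],[0,0,0,0,0,-0.035,0],[0,0,0,0,0,-0.03,0],[0,0,0,0,0,0,0]])

```text
time: 1.98
ee_pos: [0.47, 0.0129, 0.1988]
ee_rot: [[0.973, -0.232, -0.004], [-0.232, -0.973, 0.001], [-0.004, 0.0, -1.0]]
wrist_force: [0.7, 0.4, 0.5]
opening: 0.002
finger_force: 0.0
```

Run:
```python
from h import *
s=sense();print(s["ee_pos"],s["wrist_force"])
i=capture("side")[120:280,180:380]; j=capture("scene")[120:280,210:410]
cv2.imwrite("pics/v1.png",cv2.resize(np.hstack([i,j]),None,fx=2,fy=2,interpolation=cv2.INTER_CUBIC))
H=np.array([.4662,.0175]);f=np.array([.972,-.237])
# tip path: face contact at r=.140, tip front .011 ahead
for th in np.arange(1.1,-.01,-.1):
    sx=.14*np.cos(th)-.008*np.sin(th); print(round(th,2),np.round([*(H+f*(sx-.011)),.0755+.14*np.sin(th)+.008*np.cos(th)],4))
```

```text
[0.46999697 0.01291647 0.1987943 ] [0.6775268  0.44418415 0.46324242]
1.1 [0.5103 0.0067 0.2039]
1.0 [0.5225 0.0038 0.1976]
0.9 [0.534  0.001  0.1901]
0.8 [ 0.5447 -0.0016  0.1815]
0.7 [ 0.5546 -0.004   0.1718]
0.6 [ 0.5634 -0.0062  0.1612]
0.5 [ 0.5712 -0.0081  0.1496]
0.4 [ 0.5778 -0.0097  0.1374]
0.3 [ 0.5832 -0.011   0.1245]
0.2 [ 0.5873 -0.012   0.1112]
0.1 [ 0.5901 -0.0127  0.0974]
-0.0 [ 0.5916 -0.0131  0.0835]
```

View pics/v1.png

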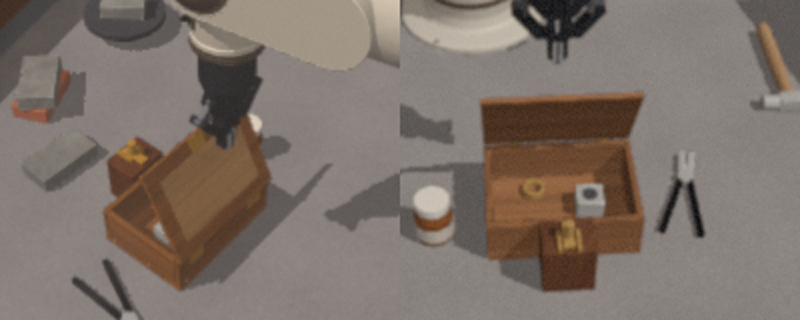

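The picture shows the shut fingers in front of the lid's outer face, near mid-width, clear of everything. Now a gentle push along the arc.

carry_out(commands=[[0,0,0,0.018,-0.003,0,0],[0,0,0,0.014,-0.003,0,0],[0,0,0,0.008,-0.002,0,0],[0,0,0,0.006,-0.001,0,0],[0,0,0,0.006,-0.001,0,0]])

```text
time: 2.7
ee_pos: [0.5233, 0.0026, 0.2006]
ee_rot: [[0.973, -0.233, 0.0], [-0.233, -0.973, 0.0], [0.0, -0.0, -1.0]]
wrist_force: [-1.0, 0.4, -1.1]
opening: 0.004
finger_force: 0.0
```

carry_out(commands=[[0,0,0,0.006,-0.001,-0.004,0],[0,0,0,0.006,-0.001,-0.004,0],[0,0,0,0.005,-0.001,-0.004,0],[0,0,0,0.005,-0.001,-0.004,0],[0,0,0,0.005,-0.001,-0.005,0]])

```text
time: 3.32
ee_pos: [0.5503, -0.0024, 0.1792]
ee_rot: [[0.973, -0.233, 0.0], [-0.233, -0.973, 0.0], [0.0, -0.0, -1.0]]
wrist_force: [-0.3, 0.4, -0.2]
opening: -0.002
finger_force: 0.0
```

carry_out(commands=[[0,0,0,0.005,-0.001,-0.006,0],[0,0,0,0.005,-0.001,-0.006,0],[0,0,0,0.004,-0.001,-0.006,0],[0,0,0,0.004,-0.001,-0.006,0],[0,0,0,0.004,-0.001,-0.006,0]])

```text
time: 3.95
ee_pos: [0.5723, -0.0074, 0.1491]
ee_rot: [[0.973, -0.233, -0.0], [-0.233, -0.973, 0.0], [-0.0, -0.0, -1.0]]
wrist_force: [0.3, -0.3, -0.3]
opening: 0.005
finger_force: 0.0
```

carry_out(commands=[[0,0,0,0.003,-0.001,-0.006,0],[0,0,0,0.003,-0.001,-0.006,0],[0,0,0,0.003,-0.001,-0.006,0],[0,0,0,0.002,-0.001,-0.006,0],[0,0,0,0.002,-0.001,-0.006,0]])

```text
time: 4.58
ee_pos: [0.5851, -0.0124, 0.1191]
ee_rot: [[0.973, -0.233, 0.0], [-0.233, -0.973, 0.0], [0.0, -0.0, -1.0]]
wrist_force: [0.2, 0.3, 0.9]
opening: 0.001
finger_force: 0.0
```

carry_out(commands=[[0,0,0,0.002,0,-0.006,0],[0,0,0,0.002,0,-0.006,0],[0,0,0,0.001,0,-0.005,0],[0,0,0,0.001,0,-0.005,0],[0,0,0,0,0,0,0]])

```text
time: 5.2
ee_pos: [0.5909, -0.0123, 0.0971]
ee_rot: [[0.973, -0.233, -0.001], [-0.233, -0.973, 0.0], [-0.001, -0.0, -1.0]]
wrist_force: [-0.1, 1.1, -0.6]
opening: -0.001
finger_force: 0.0
```

carry_out(commands=[[0,0,0,0,0,-0.004,0],[0,0,0,0,0,-0.004,0],[0,0,0,0,0,-0.003,0],[0,0,0,0,0,-0.001,0]])

```text
time: 5.7
ee_pos: [0.5909, -0.0123, 0.0853]
ee_rot: [[0.973, -0.233, -0.0], [-0.233, -0.973, 0.0], [-0.0, -0.0, -1.0]]
wrist_force: [0.7, 0.4, 0.2]
opening: 0.002
finger_force: 0.0
```

carry_out(commands=[[0,0,0,0,0,-0.001,0],[0,0,0,0,0,0,0]])

```text
time: 5.95
ee_pos: [0.591, -0.0124, 0.0845]
ee_rot: [[0.973, -0.233, 0.0], [-0.233, -0.973, 0.0], [0.0, -0.0, -1.0]]
wrist_force: [0.6, 0.0, -0.0]
opening: 0.001
finger_force: 0.0
```

carry_out(commands=[[0,0,0,0,0,-0.001,0],[0,0,0,0,0,0,0]])

```text
time: 6.2
ee_pos: [0.591, -0.0123, 0.0835]
ee_rot: [[0.973, -0.233, 0.0], [-0.233, -0.973, 0.0], [-0.0, -0.0, -1.0]]
wrist_force: [-0.2, -0.4, 0.1]
opening: 0.003
finger_force: 0.0
```

Run:
```python
from h import *
i=capture("side")[130:280,180:360]; j=capture("scene")[130:280,220:400]
cv2.imwrite("pics/v2.png",cv2.resize(np.hstack([i,j]),None,fx=2.2,fy=2.2,interpolation=cv2.INTER_CUBIC))
print(sense()["wrist_force"])
```

```text
[-0.20925847  0.05246522 -0.26758239]
```

View pics/v2.png

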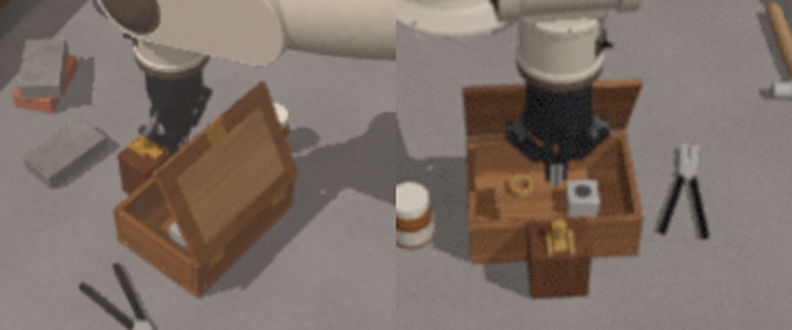

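The fingers are inside the box and the lid is still open at about the same angle, so the tips skimmed over the lid edge. That means my edge height was too high. I'll measure the lid again with rays onto the planes of its two ends.

Run:
```python
from h import *
np.set_printoptions(precision=4,suppress=True)
O=np.array([.544,-.0015,0]);f=np.array([.972,-.237,0]);u=np.array([.237,.972,0]);H=O-.08*f
pts={"scene":[((331.8,167),.11),((250.2,170),-.11)],"side":[((250,208.6),.11),((300.4,167.4),-.11),((269,250),.11),((315.6,208.6),-.11)]}
for n in pts:
  for uv,l in pts[n]:
    o,d=ray(n,uv); k=(l-(o-H)@u)/(d@u); p=o+k*d
    print(n,uv,"s,z",(p-H)@f,p[2], "r",np.hypot((p-H)@f,p[2]-.0755))
# fingertip as drawn in pictures vs measured TCP
s=sense()["ee_pos"]; print("tcp",s,proj("scene",s),proj("side",s))
for n in ("scene","side"):
  for th in (.85,.95,1.05,1.15,1.25):
    e=H+f*(.16*np.cos(th)-.008*np.sin(th))+np.array([0,0,.0755+.16*np.sin(th)+.008*np.cos(th)])
    print(n,th,proj(n,[e+.11*u,e-.11*u]).round(1).tolist())
i=capture("scene");cv2.imwrite("pics/v3.png",cv2.resize(i[140:260,220:380],None,fx=5,fy=5,interpolation=cv2.INTER_CUBIC))
```

```text
scene (331.8, 167) s,z 0.05550756975799819 0.21047165217434538 r 0.14593984100002133
scene (250.2, 170) s,z 0.06751220571529362 0.21993107988483385 r 0.15943097176283966
side (250, 208.6) s,z 0.058388824923779795 0.2265164619780351 r 0.16191116905372255
side (300.4, 167.4) s,z 0.05917678359414556 0.22284430612355666 r 0.158783614594141
side (269, 250) s,z -0.006480249559941909 0.09074673539960243 r 0.01656673096010849
side (315.6, 208.6) s,z -0.008834040097586938 0.0847193858852382 r 0.012768607619732981
tcp [ 0.591  -0.0124  0.0835] [[292.3897 219.9835]] [[260.5903 207.6116]]
scene 0.85 [[333.8, 180.7], [250.6, 183.6]]
scene 0.95 [[333.5, 174.8], [250.4, 177.6]]
scene 1.05 [[333.0, 169.1], [250.2, 171.8]]
scene 1.15 [[332.5, 163.6], [250.0, 166.3]]
scene 1.25 [[331.8, 158.5], [249.9, 161.1]]
side 0.85 [[240.0, 207.4], [290.0, 166.7]]
side 0.95 [[243.0, 207.5], [293.3, 166.4]]
side 1.05 [[246.4, 208.0], [296.9, 166.5]]
side 1.15 [[250.1, 209.1], [300.7, 167.1]]
side 1.25 [[254.0, 210.6], [304.7, 168.1]]
```

View pics/v3.png

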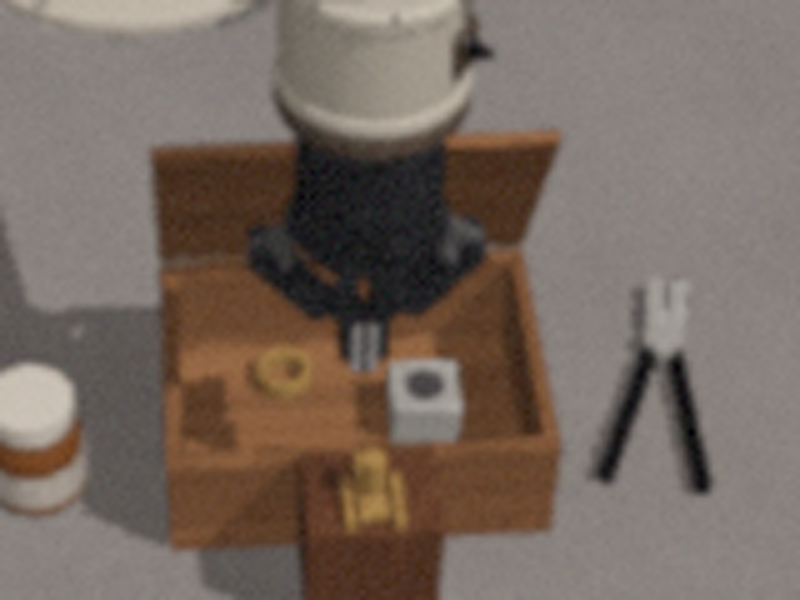

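The picture shows the fingers hanging over the inside of the box. Their tips are drawn at about (292.4,214), but the TCP projects to (292.4,220), so the real tips end higher than the reported TCP. I'll estimate that offset and lift straight out.

Run:
```python
from h import *
s=np.array(sense()["ee_pos"])
for dz in (0,.005,.01,.015,.02): print(dz,proj("scene",s+[0,0,dz]), proj("scene",s+[.011,-.003,dz]))
# start picture: open finger tips drawn
t=np.array([.18015,-.5458,.1951]); print("start tcp",proj("scene",t),[proj("scene",t+sg*np.array([.313,-.95,0])*.05+[0,0,dz]) for sg in(1,-1) for dz in (0,.013,.03)])
```

```text
0 [[292.3924006  219.98334203]] [[292.59796794 223.053489  ]]
0.005 [[292.43849979 218.78034856]] [[292.64499612 221.85197896]]
0.01 [[292.48487115 217.57012755]] [[292.69230391 220.64319491]]
0.015 [[292.53151697 216.35261707]] [[292.73989369 219.427074  ]]
0.02 [[292.57843956 215.12775453]] [[292.78776786 218.20355268]]
start tcp [[ 80.90920711 135.15225625]] [array([[ 64.23564058, 141.17985277]]), array([[ 62.73131129, 137.65094177]]), array([[ 60.73533574, 132.96124762]]), array([[ 97.1645136 , 129.30765416]]), array([[ 95.92745775, 125.79500206]]), array([[ 94.28668712, 121.12905082]])]
```

carry_out(commands=[[0,0,0,0,0,0.03,0],[0,0,0,0,0,0.05,0],[0,0,0,0,0,0.05,0],[0,0,0,0,0,0.05,0],[0,0,0,0,0,0.02,0]])

```text
time: 6.98
ee_pos: [0.5915, -0.0124, 0.2869]
ee_rot: [[0.973, -0.233, 0.004], [-0.233, -0.973, -0.0], [0.004, -0.0, -1.0]]
wrist_force: [-0.1, 0.2, -0.3]
opening: -0.001
finger_force: 0.0
```

The tips end about 20 mm short of the reported TCP. I'll retreat over the lid and approach its outer face lower down, using the force as the contact check.

carry_out(commands=[[0,0,0,-0.045,0.011,0,0],[0,0,0,-0.05,0.012,0,0],[0,0,0,-0.045,0.011,0,0],[0,0,0,0,0,-0.05,0],[0,0,0,0,0,-0.05,0]])

```text
time: 7.6
ee_pos: [0.4509, 0.0218, 0.183]
ee_rot: [[0.973, -0.233, 0.003], [-0.233, -0.973, -0.0], [0.003, -0.0, -1.0]]
wrist_force: [0.4, -0.1, -0.1]
opening: -0.006
finger_force: 0.0
```

carry_out(commands=[[0,0,0,0,0,-0.02,0],[0,0,0,0.015,-0.004,0,0],[0,0,0,0.01,-0.002,0,0],[0,0,0,0,0,0,0]])

```text
time: 8.1
ee_pos: [0.4772, 0.0153, 0.1642]
ee_rot: [[0.972, -0.233, 0.001], [-0.233, -0.972, -0.0], [0.001, -0.0, -1.0]]
wrist_force: [0.3, -0.8, 1.0]
opening: 0.002
finger_force: 0.0
```

carry_out(commands=[[0,0,0,0.006,-0.001,0,0],[0,0,0,0.006,-0.002,0,0],[0,0,0,0,0,0,0]])

```text
time: 8.48
ee_pos: [0.4883, 0.0125, 0.1635]
ee_rot: [[0.972, -0.233, -0.0], [-0.233, -0.972, 0.0], [-0.0, -0.0, -1.0]]
wrist_force: [-0.5, 0.2, 0.5]
opening: -0.001
finger_force: 0.0
```

carry_out(commands=[[0,0,0,0.006,-0.001,0,0],[0,0,0,0.006,-0.002,0,0],[0,0,0,0,0,0,0]])

```text
time: 8.85
ee_pos: [0.5004, 0.0095, 0.1634]
ee_rot: [[0.973, -0.233, -0.0], [-0.233, -0.973, 0.0], [-0.0, -0.0, -1.0]]
wrist_force: [0.0, -0.4, -0.1]
opening: 0.003
finger_force: 0.0
```

carry_out(commands=[[0,0,0,0.005,-0.001,0,0],[0,0,0,0.005,-0.001,0,0],[0,0,0,0,0,0,0]])

```text
time: 9.22
ee_pos: [0.5103, 0.0076, 0.1634]
ee_rot: [[0.973, -0.233, -0.0], [-0.233, -0.973, 0.0], [-0.0, -0.0, -1.0]]
wrist_force: [-0.6, -0.1, 0.5]
opening: 0.004
finger_force: 0.0
```

Run:
```python
from h import *
i=capture("side")[130:280,180:360]; j=capture("scene")[130:280,220:400]
cv2.imwrite("pics/v4.png",cv2.resize(np.hstack([i,j]),None,fx=2.2,fy=2.2,interpolation=cv2.INTER_CUBIC))
p=np.array(sense()["ee_pos"]);print(p,(proj("side",p)-[180,130])*2.2)
```

```text
[0.5101061  0.00764581 0.16347344] [[219.99043578 162.11893251]]
```

View pics/v4.png

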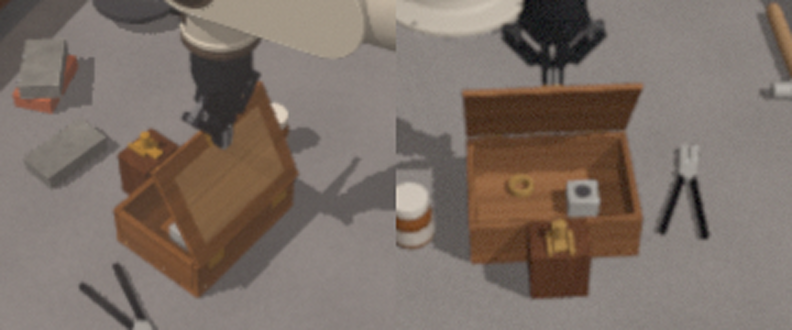

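The side view shows the fingertips at about (222,143) in the crop, in front of the lid face, while the TCP projects to (220,162). That confirms the tips sit about 24 mm above the reported TCP. The lid hasn't been touched yet, so I continue forward.

carry_out(commands=[[0,0,0,0.005,-0.001,0,0],[0,0,0,0.005,-0.001,0,0],[0,0,0,0.005,-0.001,0,0],[0,0,0,0.003,-0.001,-0.001,0]])

```text
time: 9.82
ee_pos: [0.5284, 0.0036, 0.1624]
ee_rot: [[0.973, -0.233, 0.0], [-0.233, -0.973, 0.0], [-0.0, -0.0, -1.0]]
wrist_force: [-1.8, 0.9, 0.2]
opening: -0.002
finger_force: 0.7
```

```bash
cat >> h.py <<'E'
def lid():
    # lid end corner in side view: brown/grey boundary is near; compare lid edge by row profile in the scene
    i=cv2.cvtColor(capture("scene"),cv2.COLOR_BGR2HSV)
    out=[]
    for c in (260,322):
        m=(i[120:260,c,1]>70); k=np.convolve(m,[1]*5,"valid"); out.append(int(120+np.argmax(k==5)))
    return out
E
python3 - <<'E'
from h import *
print(lid(),sense()["wrist_force"])
E
```

```text
[177, 174] [-1.11391391 -0.51773794 -0.60495075]
```

Contact: −1.8 N in x, and the lid edge row moved from 170 to 177, so the angle is about 0.95. I follow the arc.

carry_out(commands=[[0,0,0,0.006,-0.001,-0.004,0],[0,0,0,0.006,-0.002,-0.005,0],[0,0,0,0.006,-0.001,-0.005,0],[0,0,0,0.006,-0.002,-0.006,0],[0,0,0,0.005,-0.001,-0.006,0]])

```text
time: 10.5
ee_pos: [0.5575, -0.0035, 0.136]
ee_rot: [[0.973, -0.233, -0.0], [-0.233, -0.973, 0.0], [-0.0, -0.0, -1.0]]
wrist_force: [-0.4, -1.1, 2.1]
opening: -0.001
finger_force: 0.6
```

Run:
```python
from h import *
print(lid(),sense()["wrist_force"])
O=np.array([.544,-.0015,0]);f=np.array([.972,-.237,0]);u=np.array([.237,.972,0]);H=O-.08*f
for th in np.arange(.9,-.01,-.1):
    e=H+f*(.16*np.cos(th)-.008*np.sin(th))+np.array([0,0,.0755+.16*np.sin(th)+.008*np.cos(th)])
    print(round(th,1),[round(float(proj("scene",e+l*u)[0,1]),1) for l in(-.084,.08)])
```

```text
[190, 187] [-0.43905214 -0.27045824 -0.78079249]
0.9 [180.2, 178.1]
0.8 [186.3, 184.1]
0.7 [192.4, 190.1]
0.6 [198.5, 196.2]
0.5 [204.4, 202.1]
0.4 [210.2, 207.8]
0.3 [215.7, 213.3]
0.2 [220.9, 218.4]
0.1 [225.6, 223.2]
0.0 [229.9, 227.4]
```

carry_out(commands=[[0,0,0,0.006,-0.001,-0.006,0],[0,0,0,0.005,-0.002,-0.007,0],[0,0,0,0.005,-0.001,-0.007,0],[0,0,0,0.004,-0.001,-0.007,0],[0,0,0,0.004,-0.001,-0.008,0]])

```text
time: 11.18
ee_pos: [0.5814, -0.0094, 0.1011]
ee_rot: [[0.973, -0.233, 0.0], [-0.233, -0.973, 0.0], [0.0, -0.0, -1.0]]
wrist_force: [0.0, 0.1, 1.6]
opening: -0.0
finger_force: 0.5
```

carry_out(commands=[[0,0,0,0.003,-0.001,-0.008,0],[0,0,0,0.003,-0.001,-0.008,0],[0,0,0,0.002,0,-0.008,0],[0,0,0,0.002,0,-0.006,0],[0,0,0,0,0,0,0]])

```text
time: 11.8
ee_pos: [0.5909, -0.0113, 0.0709]
ee_rot: [[0.973, -0.233, -0.001], [-0.233, -0.973, 0.0], [-0.001, -0.0, -1.0]]
wrist_force: [0.0, 0.6, -0.0]
opening: -0.001
finger_force: 0.0
```

Run:
```python
from h import *
print(lid(),sense()["wrist_force"])
```

```text
[190, 187] [0.31085389 0.47616708 0.25200781]
```

The row measure saturates at the hinge, where the wall begins, so it no longer tracks the lid. I go on down slowly, watching Fz.

carry_out(commands=[[0,0,0,0,0,-0.003,0],[0,0,0,0,0,-0.003,0],[0,0,0,0,0,-0.002,0],[0,0,0,0,0,0,0]])

```text
time: 12.35
ee_pos: [0.5909, -0.0113, 0.0633]
ee_rot: [[0.973, -0.233, -0.0], [-0.233, -0.973, 0.0], [-0.0, -0.0, -1.0]]
wrist_force: [-0.2, -0.4, -0.8]
opening: 0.001
finger_force: 0.0
```

Run:
```python
from h import *
i=capture("side")[130:280,180:360]; j=capture("scene")[130:280,220:400]
cv2.imwrite("pics/v5.png",cv2.resize(np.hstack([i,j]),None,fx=2.2,fy=2.2,interpolation=cv2.INTER_CUBIC))
```

```text
(no output)
```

View pics/v5.png

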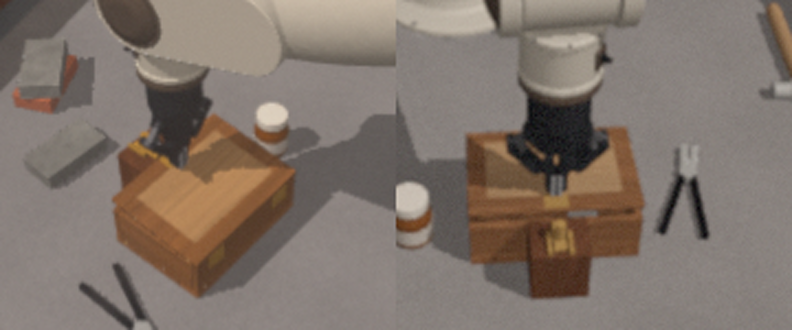

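The lid is nearly down. A dark gap still shows along the scene crop's rows 205–212. I keep pressing down slowly.

carry_out(commands=[[0,0,0,0,0,-0.003,0],[0,0,0,0,0,-0.002,0],[0,0,0,0,0,0,0]])

```text
time: 12.82
ee_pos: [0.5909, -0.0113, 0.0582]
ee_rot: [[0.973, -0.233, -0.0], [-0.233, -0.973, 0.0], [-0.0, -0.0, -1.0]]
wrist_force: [-0.7, 0.1, 0.0]
opening: 0.0
finger_force: 0.0
```

carry_out(commands=[[0,0,0,0,0,-0.002,0],[0,0,0,0,0,-0.001,0],[0,0,0,0,0,0,0]])

```text
time: 13.2
ee_pos: [0.5909, -0.0113, 0.0554]
ee_rot: [[0.973, -0.233, -0.0], [-0.233, -0.973, 0.0], [-0.0, -0.0, -1.0]]
wrist_force: [0.4, -0.0, -0.1]
opening: -0.003
finger_force: 0.0
```

carry_out(commands=[[0,0,0,0,0,-0.002,0],[0,0,0,0,0,0,0]])

```text
time: 13.45
ee_pos: [0.5909, -0.0113, 0.0533]
ee_rot: [[0.973, -0.233, -0.0], [-0.233, -0.973, 0.0], [-0.0, -0.0, -1.0]]
wrist_force: [0.7, 0.1, -1.3]
opening: -0.005
finger_force: 0.0
```

carry_out(commands=[[0,0,0,0,0,-0.002,0],[0,0,0,0,0,0,0]])

```text
time: 13.7
ee_pos: [0.5909, -0.0113, 0.0513]
ee_rot: [[0.973, -0.233, -0.0], [-0.233, -0.973, 0.0], [-0.0, -0.0, -1.0]]
wrist_force: [0.2, 0.2, -0.1]
opening: -0.003
finger_force: 0.0
```

carry_out(commands=[[0,0,0,0,0,-0.001,0],[0,0,0,0,0,0,0]])

```text
time: 13.95
ee_pos: [0.591, -0.0114, 0.0504]
ee_rot: [[0.973, -0.233, -0.0], [-0.233, -0.973, 0.0], [-0.0, -0.0, -1.0]]
wrist_force: [0.2, -0.1, 0.4]
opening: 0.0
finger_force: 0.0
```

Run:
```python
from h import *
i=capture("scene")
for c in (262,270,315,322): print(c,i[212:240,c].sum(1).tolist())
s=sense();print(s["wrist_force"],s["finger_force"],proj("scene",[np.array([.544,-.0015,.0835])+.08*np.array([.972,-.237,0])+l*np.array([.237,.972,0]) for l in (-.08,.08)]))
```

```text
262 [261, 266, 260, 254, 252, 269, 320, 359, 375, 367, 351, 314, 279, 261, 261, 274, 279, 276, 249, 233, 281, 248, 221, 214, 209, 228, 192, 219]
270 [269, 261, 254, 257, 252, 240, 279, 342, 371, 365, 362, 312, 269, 263, 273, 280, 285, 293, 241, 213, 257, 243, 226, 216, 225, 214, 216, 198]
315 [384, 379, 389, 379, 372, 376, 384, 378, 344, 291, 285, 289, 283, 257, 262, 262, 249, 240, 234, 220, 221, 229, 223, 218, 213, 213, 206, 231]
322 [304, 303, 306, 300, 308, 302, 343, 347, 302, 274, 270, 262, 283, 266, 272, 239, 223, 247, 223, 215, 214, 211, 228, 223, 216, 219, 219, 242]
[0.81152344 0.02073665 0.46379533] 0.0 [[263.7733277  229.84480883]
 [322.11897578 227.43117143]]
```

The lid edge now sits near rows 229.5 and 227; fully shut is predicted at 229.8 and 227.4. It needs a clear contact force to confirm, so I keep going in small steps.

carry_out(commands=[[0,0,0,0,0,-0.001,0],[0,0,0,0,0,-0.001,0],[0,0,0,0,0,0,0]])

```text
time: 14.38
ee_pos: [0.591, -0.0113, 0.0484]
ee_rot: [[0.973, -0.233, -0.0], [-0.233, -0.973, 0.0], [-0.0, -0.0, -1.0]]
wrist_force: [0.4, -0.2, 0.3]
opening: 0.002
finger_force: 0.0
```

carry_out(commands=[[0,0,0,0,0,-0.001,0],[0,0,0,0,0,0,0]])

```text
time: 14.62
ee_pos: [0.5911, -0.0114, 0.0478]
ee_rot: [[0.973, -0.233, 0.0], [-0.233, -0.973, 0.0], [0.0, -0.0, -1.0]]
wrist_force: [-1.6, 0.5, 4.8]
opening: -0.002
finger_force: 2.6
```

carry_out(commands=[[0,0,0,0,0,-0.001,0],[0,0,0,0,0,0,0]])

```text
time: 14.88
ee_pos: [0.5911, -0.0114, 0.0477]
ee_rot: [[0.973, -0.233, 0.001], [-0.233, -0.973, -0.0], [0.001, -0.0, -1.0]]
wrist_force: [-7.6, 0.5, 15.2]
opening: 0.004
finger_force: 8.2
```

The contact is stiff, with Fz reaching 15 N without the tip moving, so the lid is fully shut. The real tip is about 36 mm above the reported TCP. I lift off, pass high over the knob and come down beyond it.

carry_out(commands=[[0,0,0,0,0,0.01,0],[0,0,0,0,0,0.04,0],[0,0,0,0,0,0.04,0],[0,0,0,0.035,-0.009,0,0],[0,0,0,0.035,-0.009,0,0]])

```text
time: 15.5
ee_pos: [0.6622, -0.0295, 0.1378]
ee_rot: [[0.973, -0.233, 0.002], [-0.233, -0.973, -0.0], [0.002, -0.0, -1.0]]
wrist_force: [-0.2, 0.8, 0.5]
opening: 0.001
finger_force: 0.0
```

carry_out(commands=[[0,0,0,0.034,-0.009,0,0],[0,0,0,0,0,0,0]])

```text
time: 15.75
ee_pos: [0.6962, -0.039, 0.1355]
ee_rot: [[0.972, -0.233, -0.001], [-0.233, -0.972, 0.0], [-0.001, -0.0, -1.0]]
wrist_force: [-0.7, 0.5, 0.2]
opening: 0.002
finger_force: 0.0
```

Run:
```python
from h import *
i=capture("scene"); s=sense(); p=np.array(s["ee_pos"]); print(p)
for c in (262,270,315,322): print(c,i[222:236,c].sum(1).tolist())
j=capture("side")
f=lambda a,x,y:cv2.resize(a[y:y+100,x:x+90],None,fx=4.4,fy=4.4,interpolation=cv2.INTER_CUBIC)
cv2.imwrite("pics/v6.png",np.hstack([f(i,245,180),f(j,215,150)]))
O=np.array([.544,-.0015,0]);F=np.array([.972,-.237,0]);u=np.array([.237,.972,0])
print("d,u",(p-O)@F,(p-O)@u)
```

```text
[ 0.69527604 -0.03855726  0.13580474]
262 [357, 353, 298, 265, 261, 271, 273, 229, 204, 184, 190, 177, 180, 183]
270 [377, 347, 293, 291, 262, 261, 229, 206, 204, 228, 265, 246, 221, 220]
315 [284, 277, 281, 270, 283, 269, 238, 221, 214, 204, 221, 212, 224, 214]
322 [266, 274, 275, 277, 281, 271, 251, 222, 197, 213, 208, 213, 215, 232]
d,u 0.15582287740383194 -0.00016723163523245526
```

View pics/v6.png

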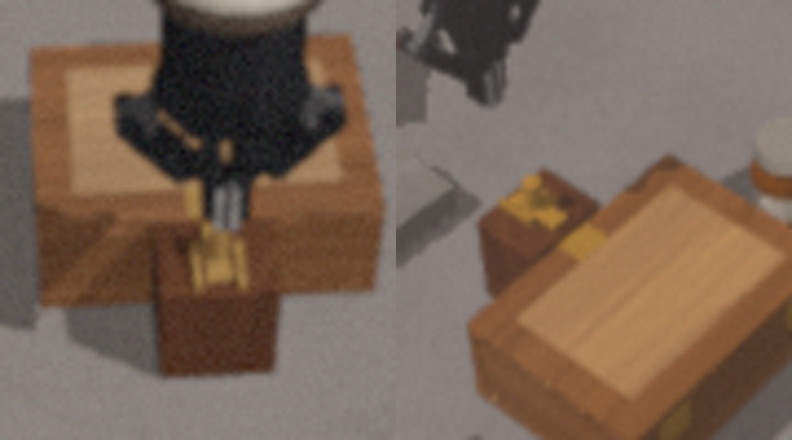

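Both halves show the lid flush on the box, with no gap. The fingertips are drawn at scene (296.8,231.8) and side (236.4,173.4), beyond and above the knob, which is at side (248,191.5). I triangulate the real tip.

Run:
```python
from h import *
np.set_printoptions(precision=4,suppress=True)
O=np.array([.544,-.0015,0]);F=np.array([.972,-.237,0]);u=np.array([.237,.972,0])
for a,b in (((296.8,231.8),(236.4,173.4)),((294.2,230.4),(246.5,191))):
    p,r=tri("scene",a,"side",b); print(p,r,"d,u",(p-O)@F,(p-O)@u)
```

```text
[ 0.6955 -0.041   0.1632] 0.008204177510821658 d,u 0.15661804660460074 -0.0025144503624189916
[ 0.6525 -0.0296  0.1146] 0.0027774170756810447 d,u 0.11212614902936067 -0.0015994429186661522
```

The tip offset is 27–36 mm. I lower so the tip sits at about z 0.10, between the bar and the knob top, then push towards the robot.

carry_out(commands=[[0,0,0,0,0,-0.03,0],[0,0,0,0,0,-0.025,0],[0,0,0,0,0,-0.012,0],[0,0,0,0,0,0,0]])

```text
time: 16.35
ee_pos: [0.6945, -0.0382, 0.0695]
ee_rot: [[0.973, -0.233, -0.001], [-0.233, -0.973, 0.0], [-0.001, -0.0, -1.0]]
wrist_force: [-0.5, -0.3, -0.2]
opening: 0.003
finger_force: 0.0
```

carry_out(commands=[[0,0,0,-0.008,0.002,0,0],[0,0,0,-0.006,0.001,0,0],[0,0,0,-0.004,0.001,0,0],[0,0,0,-0.004,0.001,0,0]])

```text
time: 16.85
ee_pos: [0.6728, -0.0333, 0.0698]
ee_rot: [[0.973, -0.233, 0.0], [-0.233, -0.973, 0.0], [0.0, -0.0, -1.0]]
wrist_force: [2.0, -1.5, 0.6]
opening: 0.001
finger_force: 1.1
```

carry_out(commands=[[0,0,0,-0.004,0.001,0,0],[0,0,0,-0.004,0.001,0,0],[0,0,0,-0.004,0.001,0,0]])

```text
time: 17.23
ee_pos: [0.6609, -0.0304, 0.0696]
ee_rot: [[0.973, -0.233, 0.0], [-0.233, -0.973, -0.0], [0.0, -0.0, -1.0]]
wrist_force: [2.3, -1.1, 1.8]
opening: -0.001
finger_force: 1.1
```

carry_out(commands=[[0,0,0,-0.004,0.001,0,0],[0,0,0,-0.004,0.001,0,0],[0,0,0,-0.003,0.001,0,0]])

```text
time: 17.6
ee_pos: [0.6497, -0.0274, 0.0695]
ee_rot: [[0.973, -0.233, -0.0], [-0.233, -0.973, -0.0], [-0.0, 0.0, -1.0]]
wrist_force: [1.4, -2.2, 0.6]
opening: 0.003
finger_force: 1.1
```

carry_out(commands=[[0,0,0,-0.003,0.001,0,0],[0,0,0,-0.002,0,0,0],[0,0,0,0,0,0,0]])

```text
time: 17.98
ee_pos: [0.6448, -0.0261, 0.0694]
ee_rot: [[0.973, -0.233, -0.0], [-0.233, -0.973, 0.0], [-0.0, -0.0, -1.0]]
wrist_force: [0.2, -0.3, 0.5]
opening: -0.003
finger_force: 0.0
```

carry_out(commands=[[0,0,0,-0.001,0,0,0],[0,0,0,0,0,0,0]])

```text
time: 18.23
ee_pos: [0.644, -0.0263, 0.0695]
ee_rot: [[0.973, -0.233, -0.0], [-0.233, -0.973, 0.0], [-0.0, -0.0, -1.0]]
wrist_force: [1.4, 0.8, 0.4]
opening: -0.004
finger_force: 0.6
```

carry_out(commands=[[0,0,0,-0.001,0,0,0],[0,0,0,0,0,0,0]])

```text
time: 18.48
ee_pos: [0.643, -0.0263, 0.0695]
ee_rot: [[0.973, -0.233, 0.0], [-0.233, -0.973, 0.0], [-0.0, -0.0, -1.0]]
wrist_force: [1.7, 0.3, -0.1]
opening: 0.001
finger_force: 0.7
```

carry_out(commands=[[0,0,0,-0.001,0,0,0],[0,0,0,0,0,0,0]])

```text
time: 18.73
ee_pos: [0.6422, -0.0263, 0.0696]
ee_rot: [[0.973, -0.233, 0.0], [-0.233, -0.973, 0.0], [0.0, -0.0, -1.0]]
wrist_force: [3.4, 0.6, -0.6]
opening: 0.003
finger_force: 1.8
```

carry_out(commands=[[0,0,0,-0.001,0,0,0]])

```text
time: 18.85
ee_pos: [0.6418, -0.0264, 0.0698]
ee_rot: [[0.973, -0.233, 0.002], [-0.233, -0.973, 0.0], [0.002, -0.0, -1.0]]
wrist_force: [12.8, 1.4, -2.2]
opening: 0.001
finger_force: 6.0
```

There is a firm stop at 12.8 N, close to the predicted end position of x 0.643. I back off from the knob, lift and move clear.

carry_out(commands=[[0,0,0,0.004,-0.001,0,0],[0,0,0,0.012,-0.003,0,0],[0,0,0,0,0,0.03,0],[0,0,0,0,0,0.05,0],[0,0,0,0,0,0.05,0]])

```text
time: 19.48
ee_pos: [0.6572, -0.0306, 0.2007]
ee_rot: [[0.972, -0.233, -0.001], [-0.233, -0.972, 0.0], [-0.001, 0.0, -1.0]]
wrist_force: [0.3, 0.4, -0.0]
opening: -0.003
finger_force: 0.0
```

carry_out(commands=[[0,0,0,-0.02,-0.05,0.02,0],[0,0,0,-0.02,-0.05,0,0],[0,0,0,-0.02,-0.05,0,0],[0,0,0,-0.02,-0.05,0,0],[0,0,0,0,-0.05,0,0]])

```text
time: 20.1
ee_pos: [0.5762, -0.2824, 0.2201]
ee_rot: [[0.972, -0.233, 0.0], [-0.233, -0.972, -0.0], [0.0, 0.0, -1.0]]
wrist_force: [-0.2, -0.7, 0.8]
opening: -0.002
finger_force: 0.0
```

carry_out(commands=[[0,0,0,-0.02,-0.05,0,0],[0,0,0,-0.02,-0.03,0,0],[0,0,0,0,0,0,0]])

```text
time: 20.48
ee_pos: [0.5359, -0.3628, 0.2191]
ee_rot: [[0.972, -0.236, -0.001], [-0.236, -0.972, 0.0], [-0.001, -0.0, -1.0]]
wrist_force: [-0.0, 0.4, -0.1]
opening: 0.001
finger_force: 0.0
```

Run:
```python
from h import *
np.set_printoptions(precision=4,suppress=True)
O=np.array([.544,-.0015,0]);F=np.array([.972,-.237,0]);u=np.array([.237,.972,0])
s0,s1=cv2.imread("pics/scene0.png"),capture("scene")
def brass(i,x,y,w,h,n):
    q=cv2.cvtColor(i,cv2.COLOR_BGR2HSV)[y:y+h,x:x+w]; m=((q[...,0]>14)&(q[...,0]<28)&(q[...,1]>110)&(q[...,2]>110)).astype(np.uint8)
    print(n); [print(y+k,"".join(".#"[v] for v in r)) for k,r in enumerate(m)]
brass(s0,280,210,32,38,"before"); brass(s1,280,210,32,38,"after x0=280")
for t in (.003,.03,.034): print(t,proj("scene",O+F*(.118-t)+[0,0,.1165]),proj("side",O+F*(.118-t)+[0,0,.1165]))
# changed pixels around the bench outside box
d=cv2.absdiff(cv2.GaussianBlur(s0,(5,5),0),cv2.GaussianBlur(s1,(5,5),0)).max(2)
for n,(x,y,w,h) in dict(jar=(212,208,28,38),pliers=(335,190,32,50),brick=(285,280,62,32),blockfoot=(275,250,38,20)).items(): print(n,d[y:y+h,x:x+w].mean(),d[y:y+h,x:x+w].max())
```

```text
before
210 #...............................
211 ##..............................
212 ##..............................
213 ###.............................
214 ###.............................
215 ###.............................
216 ###.............................
217 ##..............................
218 ##..............................
219 #...............................
220 ................................
221 ................................
222 ................................
223 ................................
224 ................................
225 ................................
226 ................................
227 ................................
228 ................................
229 ..............#.................
230 ...........######...............
231 ...........#######..............
232 ...........#######..............
233 ...........#######..............
234 ...........#########............
235 .............#######............
236 .............########...........
237 .........#...########...........
238 ........#############...........
239 .........#######
[... 1277 characters left out ...]
..........
236 ........###.......###...........
237 ........###.......###...........
238 ........###.......###...........
239 ........###.......###...........
240 .........##.......###...........
241 .........##.......###...........
242 .........###.......##...........
243 .........###.......##...........
244 .........##........###..........
245 .........##........##...........
246 ................................
247 ................................
0.003 [[294.4448 230.5298]] [[245.0708 190.6345]]
0.03 [[293.6335 222.8274]] [[251.129  194.6127]]
0.034 [[293.5155 221.707 ]] [[252.0366 195.2087]]
jar 2.918233082706767 28
pliers 1.64 5
brick 1.6481854838709677 4
blockfoot 1.5842105263157895 4
```

The knob moved about 9.5 px to row ~221, with home predicted at 221.7. The block foot, brick and pliers are unchanged. The jar region changed only slightly (mean 2.9), where the lid's shadow used to fall. I hand in.

```bash
python3 -c "
from bench import *
print(close_job())"
```

```text
the job is handed in; nothing more can be done
None
```

The lid is pushed fully shut and the bolt then pushed home to its stop; camera checks show the box and bystanders in place (a slight change at the jar I put down to shadow), and the job is handed in, after one first lid push that skimmed over its edge.

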